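# Sort the clamps into the bench bins after a glue-up

## Robot

A 6-joint arm with a two-finger parallel gripper is mounted at the origin on the work surface. World frame = base frame: x ahead of the robot, y to its left, z up, the work surface at z = 0. Lengths are in mm, angles in degrees, forces in N, time in s.
With the tool pointing down it reaches from about 300 to 850 mm from the base axis. Payload 4.2 kg.
Tool frame: the origin (TCP) lies midway between the tips of the shut fingers; the grasp point (between the pads) lies 19 mm behind it; z points along the fingers, y is the line along which they close (so a half turn about z gives the same grasp; the last joint's range is limited). The gripper opens to 91 mm and grips with 3 to 60 N. Pads are 32 mm wide; open, the fingers measure 118 mm over their backs; the gripper's body (76 mm by 178 mm) begins 60 mm behind the grasp point.
Start: joints at [69.901, 18.312, 89.639, -0, 72.044, -1.146], TCP at [186.763, 543.841, 213.976] pointing down, gripper open.
Joint ranges: [-177.97, 177.97], [-48.28, 115.42], [12.27, 149.76], [-77.06, 257.06], [2.81, 150.46], [-146.56, 146.56]. Speed limits (degrees/s): [147.25, 147.25, 180, 180, 180, 180].

## Interface

Orientations are given as [roll, pitch, yaw] about the fixed x, y, z axes, in that order (R = Rz(yaw) Ry(pitch) Rx(roll)).
In Python, from workcell import env gives the robot as it stands.
- The arm moves only by the tool jog_arm, never from a script. Its argument "steps" is one flat list of numbers, 5 for each row, row after row: the closure, from 0 (fully open) to 1 (shut), then the shift along the tool's x, y, z in cm, then the turn about the tool's z in degrees. A call has 1 to 20 rows; each row is the pose to reach, as a shift and turn from the pose commanded when the call began, along the tool's axes at that moment; what a row does not reach only later rows make up. A row lasts 1/10 s, in which the tool goes at most 50 mm and 8.59 degrees, less where a joint would pass 70% of its speed; a pose out of reach is approached as far as the arm can. A call with a gripper value outside its range is refused whole. The fingers move at their own pace and stop on an object; "force" is the grip in N (left out, the last holds). Time passes only in rows, so rows that repeat a pose let the fingers close. It gives the time, the measured TCP pose, the force and the opening at its end, in the units of the state.
- env.state(): the state, without advancing time (a new reading comes with each control period).
- env.grab_frame(name): name is "side" or "top"; returns the picture (480x640x3 uint8, red, green, blue); there is no depth.
- env.camera_params(name): a dict with "fx", "fy", "cx", "cy" (pixels), "R" (3x3) and "t" (3): a world point X has camera coordinates R X + t. Camera axes: x right, y down, z forward; pixel columns grow to the right and rows downward; lengths in mm; the calibration is good to about 2 mm. A picture is of the moment at which its call begins. camera_params takes no time and is no camera call.
- env.job_done(): hands the job in, once; it reports no verdict.
The state is a dict: "time_s": time; "qpos": joint angles; "qvel": joint speeds; "effort": joint torques, N m; "ee_pos": TCP position; "ee_rot": TCP orientation; "force": force on the tool from outside, world axes, zero at the start; "torque": the same for the moment, N m; "gripper_width": finger opening in mm.
Only numpy, scipy, OpenCV 4.12 (cv2) and the standard library are available. Lean on these libraries where they do the work, as an engineer would, in place of code of your own. Each camera call takes 0.05 s, during which the arm holds its last target. There are 200 camera calls.

## Task

Clear the clamps off the bench: each belongs in the lower bin of the rack, under the full upper bin of its own kind, so put both spring clamps under the spring clamps and the bar clamp under the bar clamps. Slip each one in through the low open front until it lies wholly inside the bin, with nothing over the front lip or sticking out; one clamp already lies hidden in each, so ease them in and down by feel until they rest beside it or on it, and do not drop them. Do not ram the clamps or the gripper against the bins or rack, and do not shift or tip the bust, the small frame or the glue bottle.

Things in the scene. Friction and masses are not known exactly. Their poses are not given: they have to be found in the camera images.
- spring_clamp_1: steel spring clamp, black jaw pads and handle grips, lying flat; 160 long, 24 thick, 0.16 kg +-30 %. Origin: underside, below the pivot. x runs from jaws to handles, z up. Grip it by the jaws: a rigid closed pair of pads, 26 wide over both, x = -75 to -41. It widens to 49 at x = 0 and 74 at the handle ends, x = +85. Centre of mass near x = +10: nose-heavy, it may sag in the grip
- spring_clamp_2: a second clamp just like spring_clamp_1, same frame and sizes
- bar_clamp: F-shaped steel bar clamp, wooden handle, lying flat; 183 x 77 x 28, 0.28 kg +-30 %. Origin: underside, on the handle's axis. x runs from handle to fixed jaw, z up. Handle 26 wide, 28 tall, flat-sided, on y = 0, x = -95 to -10: grip it there. Arm (x = 11) and jaw (x = 79), 20 thick, span y = -10 to +66; bar at y = +55. Centre of mass near x = +20, y = +35: it may sag in the grip
- bar_clamp_handle (a point): butt end of the bar clamp's wooden handle: (-95, 0, 12) in its frame
- bar_clamp_end (a point): far face of the bar clamp's fixed jaw: (88, 27, 12) in its frame
- bin_spring: two open-fronted grey bins, fixed in the rack, one above the other: the upper is full of spring clamps, the lower is the one to fill. Origin: foot of the middle of the lower bin's front face, on the table; x runs level into the bin (away from the robot), y left, z up. Lower bin: outside 230 deep, 220 wide, 112 tall; walls and floor 4 thick; not empty: see bin_bar
- bin_bar: the same as bin_spring in form, sizes and frame, but the upper bin is full of bar clamps. Which column stands left and which right varies. In each lower bin one clamp of its kind already lies flat along x, wedged against the back wall, somewhere from left to right, mostly hidden under the shelf; its place is not reported: feel for it. A new clamp may lie on it
- bin_spring_lip (a point): middle of the top edge of the lower bin's front lip: (2, 0, 38) in bin_spring's frame. The side walls rise from 38 at x = 0 to 112 at x = 62. From x = 62 back the bin is roofed by the rack's shelf, 111 above the table, and by the upper bin on it (x = 66 to 262, front wall 50 high, full height 204): only the first 62 are open from above
- bin_bar_lip (a point): the same point of the bin_bar column, which is built alike
- rack: blue sheet-steel stepped bench rack, fixed, 468 wide, 200 tall, holding the two columns side by side, 226 apart. Origin: middle of its front on the table, in line with the bins' front faces; x into the bins, z up. Shelf top 118 above the table, its front edge (flange 111 to 123 high) 62 behind the bins' fronts
- gilt_bust: small gilded bust on a plinth, 180 tall, foot 75 x 85, loose, 0.9 kg; origin at the centre of its underside; leave alone
- small_frame: small gilded picture frame lying flat, 170 x 140 x 26, loose; origin at the centre of its underside; leave alone
- glue_bottle: white glue bottle, 56 across, 150 tall, loose; origin at the centre of its underside; leave alone
- spring_clamp_1_jaw (a point): tip of the jaws of spring_clamp_1: (-75, 0, 12) in its frame
- spring_clamp_1_end (a point): midway between the handle ends of spring_clamp_1: (85, 0, 12) in its frame
- spring_clamp_2_jaw (a point): tip of the jaws of spring_clamp_2: (-75, 0, 12) in its frame
- spring_clamp_2_end (a point): midway between the handle ends of spring_clamp_2: (85, 0, 12) in its frame

How it is judged:
By the outcome, as a careful person would: the job done as asked, in the order asked, and still so for the second after the job is handed in, with the robot touching nothing.
It also fails if it takes over 72 s, if anything falls off the work surface, if the arm or the gripper's body presses on something with over 40 N, if the wrist force passes 120 N, or if a joint passes its speed limit or range.

## Working session

There is one attempt and no reset: what is moved stays moved. The work goes in short steps, Python scripts to look and compute and a tool call to move; the robot and the scene stay as the last step left them, time stands still between calls to the robot, and variables do not carry over. Pictures are saved under pics/ and viewed, on a budget of 10 in all, crops included, one or two more only if the job needs it, and the job is handed in when it is done.

Besides the shell and the picture viewer there is one more tool, called after "Request:" as name(argument=value, ...) on one line, values as JSON. jog_arm: Moves the arm, as the interface text tells. Its arguments: {"type":"object","properties":{"steps":{"type":"array","items":{"type":"number"}},"force":{"type":"number"}},"required":["steps"]}

```bash
ls; mkdir -p pics
python3 - <<'E'
from workcell import env
import cv2,json
for n in("side","top"):
    cv2.imwrite(f"pics/{n}0.png",cv2.cvtColor(env.grab_frame(n),cv2.COLOR_RGB2BGR))
    print(n,env.camera_params(n))
print(env.state())
E
```

```text
pics
side {'fx': 516.4165835155779, 'fy': 516.4165835155779, 'cx': 315.7167896658266, 'cy': 237.21390620297637, 'R': array([[ 0.98160582, -0.19025631, -0.0158916 ],
       [-0.15582833, -0.7503164 , -0.64245065],
       [ 0.11030657,  0.63310966, -0.76616227]]), 't': array([-514.88586767,  142.50588546, 1337.18996163])}
top {'fx': 514.0192573802027, 'fy': 514.0192573802027, 'cx': 314.8225323413378, 'cy': 236.27116093313802, 'R': array([[-0.01445631, -0.99989262,  0.00239979],
       [-0.99124707,  0.01401625, -0.13127376],
       [ 0.13122603, -0.00427652, -0.99134325]]), 't': array([  21.55728235,  525.45328304, 1103.61141569])}
{'time_s': 0.1, 'qpos': array([ 6.99017244e+01,  1.83474344e+01,  8.96993432e+01, -1.41302747e-04,
        7.20418612e+01, -1.14637708e+00]), 'qvel': array([ 0.03749732, -0.07578225, -0.19622691, -0.01042902,  0.01639168,
        0.00044818]), 'effort': array([-5.86905498e-04, -4.13337922e+01, -2.32506895e+01,  7.28494464e-02,
        4.21561254e-02, -5.35318861e-05]), 'ee_pos': array([186.59839154, 543.41542275, 213.21028074]), 'ee_rot': array([-1.79911376e+02, -1.63904551e-03,  1.61048144e+02]), 'force': array([ 0.38210133,  0.78307263, -0.21680037]), 'torque': array([ 0.01005602, -0.00583034, -0.03655199]), 'gripper_width': 91.17569050888144}
```

View pics/top0.png

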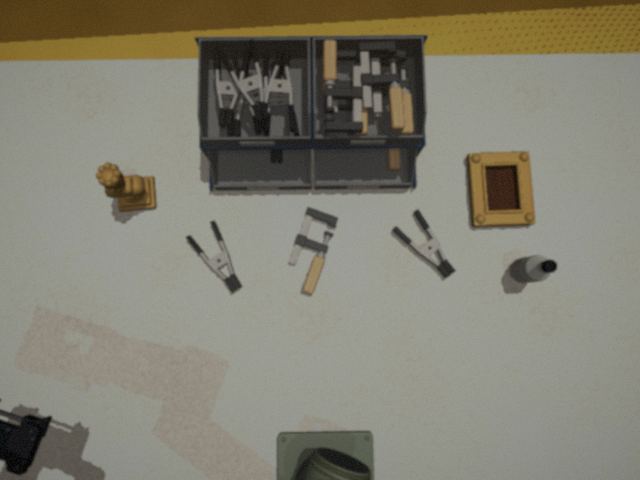

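View pics/side0.png

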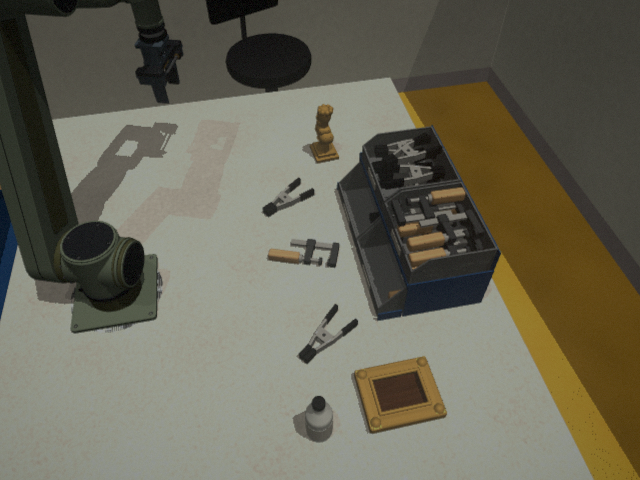

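The spring column is on the left and the bar column on the right. The jaw tip of the hidden spring clamp shows near (277,155), and the hidden bar clamp's handle near (394,160). Spring clamps lie at about (215,258) and (425,245), and the bar clamp at about (315,250). I'll zoom in on that area and segment it.

```bash
cat > h.py <<'E'
import numpy as np, cv2
from workcell import env
def ray(n,u,v,z):
    c=env.camera_params(n); R,t=np.array(c["R"]),np.array(c["t"])
    d=R.T@np.array([(u-c["cx"])/c["fx"],(v-c["cy"])/c["fy"],1]); o=-R.T@t
    return (o+d*(z-o[2])/d[2])[:2]
def blobs(n,img,mask,roi,amin=15):
    x0,x1,y0,y1=roi; m=np.zeros_like(mask); m[y0:y1,x0:x1]=mask[y0:y1,x0:x1]
    k,l,s,c=cv2.connectedComponentsWithStats(m)
    return [(s[i,4],c[i],s[i,:4]) for i in range(1,k) if s[i,4]>=amin]
E
python3 - <<'E'
from h import *
np.set_printoptions(precision=1,suppress=True)
T=cv2.imread("pics/top0.png");S=cv2.imread("pics/side0.png")
cv2.imwrite("pics/crop0.png",cv2.resize(T[130:300,180:460],None,fx=2.8,fy=2.8,interpolation=cv2.INTER_CUBIC))
for n,I,rois in(("top",T,[(180,245,215,297),(388,458,205,282)]),("side",S,[(258,318,174,220),(294,362,300,366)])):
    hsv=cv2.cvtColor(I,cv2.COLOR_BGR2HSV); dark=(hsv[...,2]<55).astype(np.uint8)
    for r in rois:
        print(n,r)
        for a,c,b in blobs(n,I,dark,r): print("  dark",a,c,b,ray(n,*c,22))
    w=((hsv[...,0]<25)&(hsv[...,1]>90)&(hsv[...,2]>90)).astype(np.uint8)
    for a,c,b in blobs(n,I,w,(260,360,200,300) if n=="top" else (260,345,235,270)):
        print("  wood",a,c,b,ray(n,*c,25))
E
```

```text
top (180, 245, 215, 297)
  dark 42 [216.  230.2] [213 222   8  17] [544.1 235.2]
  dark 56 [193.8 244.2] [188 237  13  15] [513.3 284.5]
  dark 96 [232.5 282.6] [226 275  14  15] [426.7 197.6]
top (388, 458, 205, 282)
  dark 72 [420.7 220. ] [415 212  13  17] [ 561.  -224.7]
  dark 51 [401.5 235.9] [394 229  15  14] [ 525.4 -180.2]
  dark 141 [444.9 268.5] [437 262  17  15] [ 451.  -273.9]
  wood 283 [313.3 274.1] [303 257  20  36] [442.6  18.6]
side (258, 318, 174, 220)
  dark 71 [294.5 184.1] [289 178  11  13] [513.5 277.3]
  dark 89 [306.6 194.4] [300 189  14  12] [541.4 227. ]
  dark 124 [269.7 209. ] [263 203  14  13] [426.7 190.9]
side (294, 362, 300, 366)
  dark 90 [331.5 312.9] [326 305  12  18] [ 528.3 -185. ]
  dark 110 [349.6 326.6] [342 319  16  17] [ 562.7 -230.9]
  dark 186 [307.4 353.5] [299 345  18  18] [ 450.9 -280.5]
  wood 226 [283.9 253.9] [269 249  31  11] [441.8  17.5]
```

View pics/crop0.png

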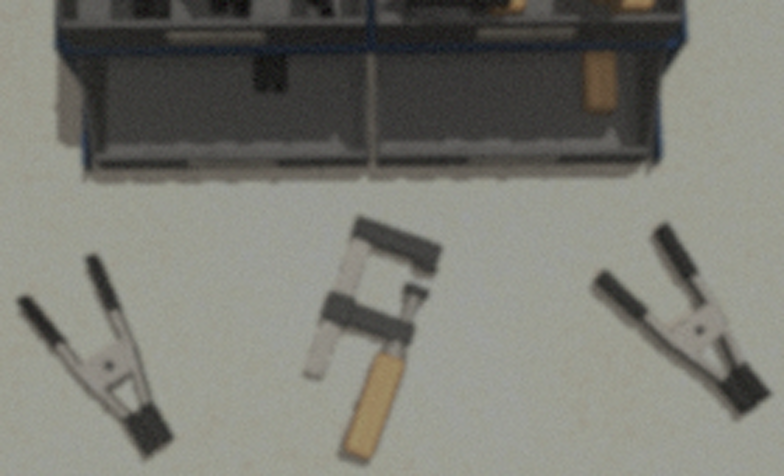

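The crop shows the foot of the bins' front near crop row 165, the divider at crop col 371, the hidden spring jaws at crop col ~270 and the hidden bar handle at crop col ~600. Next I'll take intensity profiles for the lip and triangulate the clamp points.

Run:
```python
from h import *
np.set_printoptions(precision=1,suppress=True)
T=cv2.imread("pics/top0.png");g=cv2.cvtColor(T,cv2.COLOR_BGR2GRAY)
for c in(222,235,300,330,395,405): print("col",c,"rows172-196",g[172:197,c-2:c+3].mean(1).astype(int))
print("rows 160 cols205-222",g[165:168,203:225].mean(0).astype(int)); print("cols 305-322",g[163:168,305:322].mean(0).astype(int)); print("cols 402-422",g[163:168,400:422].mean(0).astype(int))
print("tops row 60: ",g[58:62,194:204].mean(0).astype(int),g[58:62,305:320].mean(0).astype(int),g[58:62,418:432].mean(0).astype(int))
for r in(180,183,186,189): print(r, ray("top",262,r,38),ray("top",262,r,0))
def tri(a,b):
    P=[]
    for n in("top","side"):
        c=env.camera_params(n);K=np.array([[c["fx"],0,c["cx"]],[0,c["fy"],c["cy"]],[0,0,1]])
        P.append(K@np.c_[c["R"],c["t"]])
    X=cv2.triangulatePoints(P[0],P[1],np.array(a,float),np.array(b,float)).ravel();return X[:3]/X[3]
for k,a,b in(("s1jaw",(232.5,282.6),(269.7,209)),("s1L",(193.8,244.2),(294.5,184.1)),("s1R",(216,230.2),(306.6,194.4)),
 ("s2jaw",(444.9,268.5),(307.4,353.5)),("s2L",(401.5,235.9),(331.5,312.9)),("s2R",(420.7,220),(349.6,326.6)),("wood",(313.3,274.1),(283.9,253.9))): print(k,tri(a,b))
# bar handle axis
h=cv2.cvtColor(T,cv2.COLOR_BGR2HSV); w=((h[...,0]<25)&(h[...,1]>90)&(h[...,2]>90)).astype(np.uint8)
m=w.copy();m[:200]=0;m[300:]=0;m[:,:260]=0;m[:,360:]=0
p=np.array([ray("top",u,v,24) for v,u in np.argwhere(m)]); r=cv2.minAreaRect(p.astype(np.float32));print(r)
q=p-p.mean(0);_,_,V=np.linalg.svd(q,full_matrices=False);s=q@V[0];print(p.mean(0),V[0],s.min(),s.max())
for a,c,b in blobs("top",T,w,(380,410,140,180)): print("hid wood",a,c,b,ray("top",*c,32))
d=(h[...,2]<45).astype(np.uint8)
for a,c,b in blobs("top",T,d,(262,292,146,170)): print("hid spring",a,c,b,ray("top",*c,28))
for v in (27,157,200): pass
# jaw mouth: fixed jaw & arm dark grey
```

```text
col 222 rows172-196 [ 60  60  60  60  62  60  59  61  64  75  87  90  92  86  75  58  43  51
  71  90  98  99 106 126 144]
col 235 rows172-196 [ 61  59  57  62  60  61  60  59  64  73  88  87  83  82  70  54  48  52
  74  93 100  99 104 123 145]
col 300 rows172-196 [ 58  56  58  57  59  61  68  73  80  88  90  92  88  77  57  45  48  70
  91  98 101 105 123 143 152]
col 330 rows172-196 [ 56  59  59  56  57  57  57  61  75  88  89  88  82  68  52  44  50  71
  93  99  99 103 122 143 152]
col 395 rows172-196 [ 59  59  61  61  66  70  75  86  95  97  93  87  74  58  47  50  70  92
  99  97 102 121 143 151 152]
col 405 rows172-196 [ 53  52  53  52  55  54  55  57  57  59  69  78  71  55  44  50  71  91
 101 109 127 140 151 152 154]
rows 160 cols205-222 [96 96 97 95 96 92 78 61 52 45 45 40 36 41 46 54 59 57 61 59 59 58]
cols 305-322 [51 52 52 50 56 61 70 77 74 66 59 57 56 57 54 56 56]
cols 402-422 [ 64  58  58  54  52  53  50  46  44  41  40  41  42  50  64  93 128 147
 151 151 152 152]
tops row 60:  [141 142 142 135 113  86  62  43  37  39] [44 42 57 69 70 54 38 51 69 73 62 47 45 41 42] [ 32  34  33  42  60  87 115 136 148 150 147 150 148 149]
180 [654.  130.5] [663.4 134.3]
183 [647.2 130.5] [656.3 134.3]
186 [640.3 130.5] [649.2 134.3]
189 [633.5 130.5] [642.1 134.3]
s1jaw [427.1 198.9  13.5]
s1L [514.6 286.6  12.8]
s1R [544.4 237.2  11.8]
s2jaw [ 451.6 -276.1   13.6]
s2L [ 527.7 -181.3   15.7]
s2R [ 563.2 -226.5   13.9]
wood [442.3  18.6  23.6]
((442.0390625, 18.65901756286621), (21.066753387451172, 79.70860290527344), 68.38299560546875)
[442.7  18.6] [-0.9  0.4] -39.26760375283918 40.46281297716832
hid wood 137 [394.2 159. ] [390 150   9  18] [ 700.1 -168.4]
hid spring 264 [276.3 153. ] [262 146  30  18] [719.   98.9]
```

```bash
cat >> h.py <<'E'
def go(x,y,z,yaw,frm=None):
    s=env.state(); p=np.array(s["ee_pos"] if frm is None else frm[:3]); w=s["ee_rot"][2] if frm is None else frm[3]
    a=np.radians(w); d=np.array([x,y,z])-p
    t=[d@[np.cos(a),np.sin(a),0],d@[np.sin(a),-np.cos(a),0],-d[2]]
    return np.round(np.array(t)/10,2),round(-((yaw-w+180)%360-180),1)
E
python3 - <<'E'
from h import *
for u,v in((222,186.8),(262,186.4),(330,185.7),(395,184.9)): print(ray("top",u,v,38))
for u,v,z in((312.4,166,80),(312.4,188,38),(211.5,184,38),(414,183,38)): print("y",ray("top",u,v,z))
print("hid",ray("top",276.8,160,28),ray("top",394.2,159,32))
print(go(420.3,194.3,60,-148.3),go(420.3,194.3,4,-148.3),)
E
```

```text
[639.7257459 219.9032417]
[639.39710107 130.52424893]
[638.88367861 -21.5420202 ]
[ 638.69175184 -167.05421891]
y [673.18415209  17.26280966]
y [634.17628469  17.89808828]
y [646.45262391 243.4355938 ]
y [ 642.44849938 -209.76890342]
hid [702.5534768   97.84933975] [ 700.07351415 -168.32881195]
(array([-33.44, -25.43,  15.32]), np.float64(-50.7)) (array([-33.44, -25.43,  20.92]), np.float64(-50.7))
```

Request:
jog_arm(steps=[0,-33.44,-25.43,12,-50.7,0,-33.44,-25.43,15.3,-50.7,0,-33.44,-25.43,15.3,-50.7,0,-33.44,-25.43,15.3,-50.7,0,-33.44,-25.43,15.3,-50.7,0,-33.44,-25.43,15.3,-50.7,0,-33.44,-25.43,15.3,-50.7,0,-33.44,-25.43,15.3,-50.7,0,-33.44,-25.43,15.3,-50.7,0,-33.44,-25.43,15.3,-50.7,0,-33.44,-25.43,15.3,-50.7,0,-33.44,-25.43,15.3,-50.7,0,-33.44,-25.43,15.3,-50.7], force=50)

```text
time_s: 1.4
ee_pos: [420.2, 195.6, 61.3]
ee_rot: [180.0, 0.0, -148.2]
force: [0.4, 0.1, 0.4]
gripper_width: 91.0
```

Run:
```python
from h import *
s=env.state();print(s["time_s"],s["ee_pos"],s["ee_rot"],s["force"]);print(go(420.3,194.3,4,-148.3))
```

```text
1.4 [420.17060413 195.62970742  61.31737828] [ 1.79989052e+02  4.00708447e-02 -1.48185238e+02] [0.35649157 0.06562923 0.40449848]
(array([ 0.06, -0.12,  5.73]), np.float64(0.1))
```

Request:
jog_arm(steps=[0,0,-0.1,2,0,0,0,-0.1,4,0,0,0,-0.1,5.2,0,0,0,-0.1,5.6,0,0,0,-0.1,5.6,0,1,0,-0.1,5.6,0,1,0,-0.1,5.6,0,1,0,-0.1,5.6,0,1,0,-0.1,5.6,0,1,0,-0.1,5.6,0,1,0,-0.1,5.6,0,1,0,-0.1,5.6,0,1,0,-0.1,5.6,0])

```text
time_s: 2.7
ee_pos: [421.0, 193.9, 4.9]
ee_rot: [180.0, 0.0, -148.3]
force: [0.3, 0.1, 0.1]
gripper_width: 30.7
```

Request:
jog_arm(steps=[1,0,0,0,0,1,0,0,0,0,1,0,0,0,0,1,0,0,-1,0,1,0,0,-3,0,1,0,0,-6,0,1,0,0,-6,0,1,0,0,-6,0])

```text
time_s: 3.5
ee_pos: [421.1, 193.9, 65.6]
ee_rot: [-180.0, 0.1, -148.3]
force: [-0.7, 0.4, -1.7]
gripper_width: 25.5
```

Run:
```python
from h import *
s=env.state();print(s["time_s"],s["force"],s["torque"],s["gripper_width"]);print(go(474,98,65,180))
cv2.imwrite("pics/side1.png",cv2.resize(cv2.cvtColor(env.grab_frame("side"),cv2.COLOR_RGB2BGR)[100:270,200:440],None,fx=3.3,fy=3.3))
```

```text
3.5 [-0.65937253  0.35641977 -1.70060978] [0.01268456 0.13416091 0.03254274] 25.515263217142763
(array([  0.55, -10.94,   0.06]), np.float64(31.7))
```

View pics/side1.png

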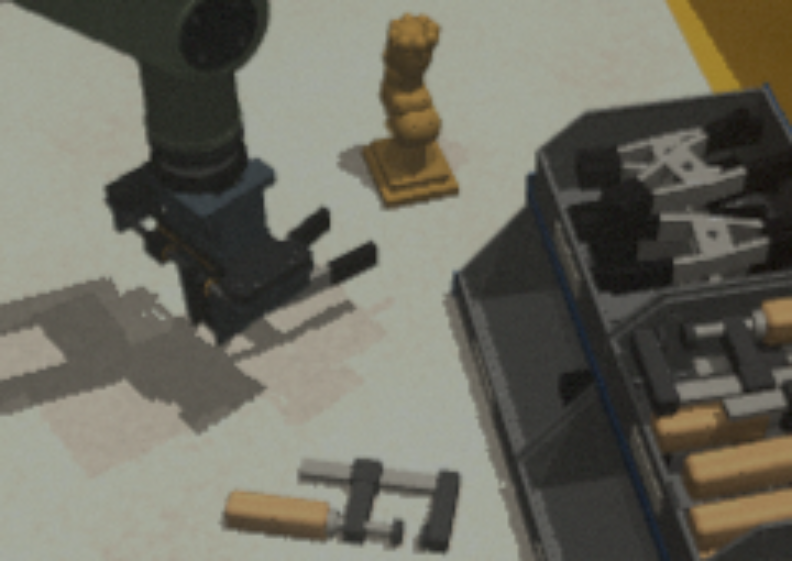

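The clamp is gripped at width 25.5, which matches the 26 mm jaws, and the handles stick out at about crop (310,225) and (355,260). I'll check the sag numerically while moving to the front of the bin.

Request:
jog_arm(steps=[1,0.1,-2,0,6,1,0.2,-5,0,13,1,0.4,-8,0,20,1,0.5,-10,0,27,1,0.5,-10.94,0,31.7,1,0.5,-10.94,0,31.7,1,0.5,-10.94,0,31.7])

```text
time_s: 4.25
ee_pos: [473.3, 98.2, 64.0]
ee_rot: [-180.0, -0.1, -179.9]
force: [0.3, -0.2, -1.6]
gripper_width: 25.5
```

```bash
cat >> h.py <<'E'
def proj(n,X):
    c=env.camera_params(n); q=np.array(c["R"])@np.array(X,float)+c["t"]; return np.round([c["fx"]*q[0]/q[2]+c["cx"],c["fy"]*q[1]/q[2]+c["cy"]],1)
E
python3 - <<'E'
from h import *
s=env.state();print(s["time_s"],s["ee_pos"],s["ee_rot"],s["force"],s["torque"])
for X in((515.3,286.6,74),(545.1,237.2,73)): print(proj("side",X),"seen 293.3,168.2 / 307.6,179.4"); print(proj("side",np.array(X)-[0,0,20]))
print(go(660,98,65,180))
E
```

```text
4.25 [473.32867433  98.18010005  64.0101454 ] [-1.79992480e+02 -1.41339646e-01 -1.79880739e+02] [ 0.2843213  -0.19084609 -1.58712626] [0.02056792 0.08753542 0.04583676]
[293.7 169.1] seen 293.3,168.2 / 307.6,179.4
[294.  174.1]
[306.7 179.3] seen 293.3,168.2 / 307.6,179.4
[306.9 184.3]
(array([-18.67,  -0.06,  -0.1 ]), np.float64(0.1))
```

Request:
jog_arm(steps=[1,-2,0,0,0,1,-5,0,0,0,1,-8,0,0,0,1,-11,0,0,0,1,-13.5,0,0,0,1,-15.5,0,0,0,1,-17,0,0,0,1,-18,0,0,0,1,-18.6,0,0,0,1,-18.6,0,0,0,1,-18.6,0,0,0])

```text
time_s: 5.35
ee_pos: [659.4, 98.5, 64.7]
ee_rot: [-180.0, -0.1, -179.9]
force: [-0.4, -0.5, -1.4]
gripper_width: 25.5
```

Request:
jog_arm(steps=[1,0,0,1,0,1,0,0,2,0,1,0,0,2.5,0,1,0,0,2.7,0,1,0,0,2.7,0])

```text
time_s: 5.85
ee_pos: [659.4, 98.2, 38.0]
ee_rot: [-180.0, -0.1, -180.0]
force: [-2.0, -0.1, 1.5]
gripper_width: 25.6
```

Request:
jog_arm(steps=[1,0,0,0.15,0,1,0,0,0.3,0,1,0,0,0.3,0])

```text
time_s: 6.15
ee_pos: [661.0, 98.4, 34.8]
ee_rot: [180.0, 0.1, -180.0]
force: [0.8, 0.6, 0.4]
gripper_width: 25.6
```

Request:
jog_arm(steps=[1,0,0,0.1,0,1,0,0,0.1,0,1,0,0,0.1,0])

```text
time_s: 6.45
ee_pos: [661.0, 98.4, 33.8]
ee_rot: [180.0, 0.1, -180.0]
force: [1.5, 0.5, -1.5]
gripper_width: 25.5
```

Request:
jog_arm(steps=[1,0,0,0.1,0,1,0,0,0.1,0,1,0,0,0.1,0])

```text
time_s: 6.75
ee_pos: [660.9, 98.4, 33.1]
ee_rot: [180.0, 0.1, -180.0]
force: [3.6, 0.1, -0.8]
gripper_width: 25.7
```

Request:
jog_arm(steps=[1,0,0,0.1,0,1,0,0,0.1,0,1,0,0,0.1,0])

```text
time_s: 7.05
ee_pos: [660.9, 98.4, 32.3]
ee_rot: [180.0, 0.1, -180.0]
force: [4.1, -1.3, 1.7]
gripper_width: 25.3
```

Request:
jog_arm(steps=[1,0,0,0.1,0,1,0,0,0.1,0,1,0,0,0.1,0])

```text
time_s: 7.35
ee_pos: [660.9, 98.4, 31.6]
ee_rot: [180.0, 0.1, -180.0]
force: [4.7, -0.2, 4.7]
gripper_width: 25.4
```

Run:
```python
from h import *
s=env.state();print(s["time_s"],s["ee_pos"],s["force"],s["torque"])
cv2.imwrite("pics/top1.png",cv2.resize(cv2.cvtColor(env.grab_frame("top"),cv2.COLOR_RGB2BGR)[130:215,190:330],None,fx=3,fy=3))
cv2.imwrite("pics/side2.png",cv2.resize(cv2.cvtColor(env.grab_frame("side"),cv2.COLOR_RGB2BGR)[110:290,300:480],None,fx=2.5,fy=2.5))
a=cv2.imread("pics/top1.png");b=cv2.imread("pics/side2.png");h=max(a.shape[0],b.shape[0])
f=lambda i:cv2.copyMakeBorder(i,0,h-i.shape[0],0,0,0)
c=np.hstack([f(a),f(b)]);print(c.shape);cv2.imwrite("pics/c1.png",cv2.resize(c,(790,int(c.shape[0]*790/c.shape[1]))))
```

```text
7.35 [660.94069132  98.44466291  31.6279291 ] [ 4.66998753 -0.19647019  4.69583826] [-0.00087029 -0.86811641 -0.0506109 ]
(450, 870, 3)
```

View pics/c1.png

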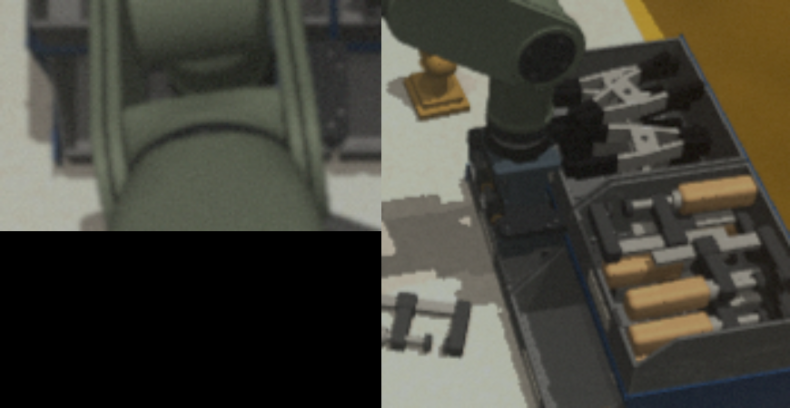

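Vertical contact is about 6 N, and the moment puts it about 150 mm ahead of the tool, so the handles are resting on the hidden clamp. I'll release gently.

Request:
jog_arm(steps=[0.68,0,0,-0.05,0,0.66,0,0,-0.05,0,0.62,0,0,-0.05,0,0.58,0,0,-0.05,0,0.54,0,0,-0.05,0,0.54,0,0,-0.05,0])

```text
time_s: 8.05
ee_pos: [660.9, 96.8, 31.0]
ee_rot: [-179.9, 0.1, -179.9]
force: [5.8, -4.0, 0.2]
gripper_width: 41.5
```

Request:
jog_arm(steps=[0.54,0,0,-1,0,0.54,0,0,-3,0,0.54,0,0,-5,0,0.54,8,0,-8,0,0.54,13,0,-12,0,0.54,17,0,-13,0,0,20,0,-13,0,0,20,0,-13,0])

```text
time_s: 8.85
ee_pos: [453.3, 97.6, 161.0]
ee_rot: [-179.9, -0.5, -179.9]
force: [0.5, -0.1, -0.4]
gripper_width: 55.3
```

Run:
```python
from h import *
s=env.state();print(s["time_s"],s["ee_pos"],s["ee_rot"],s["force"])
a=cv2.cvtColor(env.grab_frame("top"),cv2.COLOR_RGB2BGR);b=cv2.cvtColor(env.grab_frame("side"),cv2.COLOR_RGB2BGR)
cv2.imwrite("pics/top2.png",a);cv2.imwrite("pics/side2b.png",b)
c=np.vstack([cv2.resize(a[130:210,190:430],(792,264),interpolation=2),cv2.resize(b[110:210,250:490],(792,330),interpolation=2)]);cv2.imwrite("pics/c2.png",c)
```

```text
8.85 [453.28698989  97.63175914 160.98953871] [-179.9487784    -0.47604857 -179.92475496] [ 0.49558229 -0.12905545 -0.41626728]
```

View pics/c2.png

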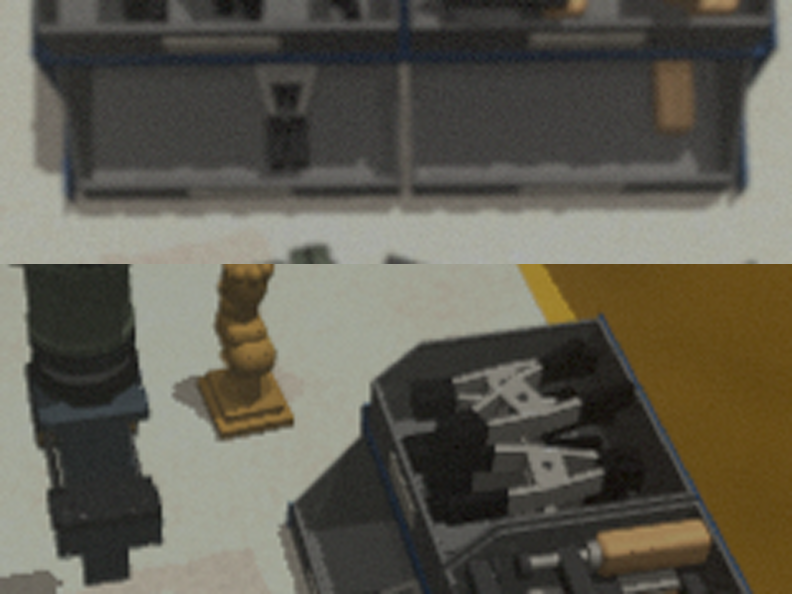

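Spring clamp 1 lies straight on the hidden one. Its jaw tip is near (277,181) px, about 12 mm inside the lip. Next is clamp 2.

Run:
```python
from h import *
print(go(445.3,-281,60,37.6))
```

```text
(array([  1.16, -37.89,  10.11]), np.float64(142.5))
```

Request:
jog_arm(steps=[0,1.16,-37.8,2,142.5,0,1.16,-37.8,2,142.5,0,1.16,-37.8,5,142.5,0,1.16,-37.8,10.1,142.5,0,1.16,-37.8,10.1,142.5,0,1.16,-37.8,10.1,142.5,0,1.16,-37.8,10.1,142.5,0,1.16,-37.8,10.1,142.5,0,1.16,-37.8,10.1,142.5,0,1.16,-37.8,10.1,142.5,0,1.16,-37.8,10.1,142.5,0,1.16,-37.8,10.1,142.5,0,1.16,-37.8,10.1,142.5,0,1.16,-37.8,10.1,142.5,0,1.16,-37.8,10.1,142.5,0,1.16,-37.8,10.1,142.5,0,1.16,-37.8,10.1,142.5,0,1.16,-37.8,10.1,142.5,0,1.16,-37.8,10.1,142.5])

```text
time_s: 10.85
ee_pos: [448.9, -279.9, 59.3]
ee_rot: [-179.9, 0.0, 37.6]
force: [-0.9, -0.7, 0.2]
gripper_width: 90.9
```

Run:
```python
from h import *
print(go(445.3,-281,5,37.6))
```

```text
(array([-0.35, -0.13,  5.43]), np.float64(0.0))
```

Request:
jog_arm(steps=[0,-0.35,-0.13,2,0,0,-0.35,-0.13,4,0,0,-0.35,-0.13,5.1,0,0,-0.35,-0.13,5.4,0,1,-0.35,-0.13,5.4,0,1,-0.35,-0.13,5.4,0,1,-0.35,-0.13,5.4,0,1,-0.35,-0.13,5.4,0,1,-0.35,-0.13,5.4,0,1,-0.35,-0.13,5.4,0,1,-0.35,-0.13,5.4,0,1,-0.35,-0.13,5.4,0,1,-0.35,-0.13,5.4,0,1,-0.35,-0.13,5.4,0,1,-0.35,-0.13,5.4,0,1,-0.35,-0.13,5.4,0])

```text
time_s: 12.45
ee_pos: [445.3, -280.8, 6.4]
ee_rot: [-180.0, -0.0, 37.6]
force: [-0.1, 0.7, 0.5]
gripper_width: 25.6
```

Request:
jog_arm(steps=[1,0,0,-1,0,1,0,0,-4,0,1,0,0,-8.5,0,1,0,0,-8.5,0,1,0,0,-8.5,0])

```text
time_s: 12.95
ee_pos: [445.8, -281.2, 92.7]
ee_rot: [179.9, -0.0, 37.5]
force: [0.2, -0.1, -1.4]
gripper_width: 25.5
```

Run:
```python
from h import *
s=env.state();print(s["force"],s["torque"],s["gripper_width"]);print(go(470,98,92,0))
```

```text
[ 0.20381938 -0.07336344 -1.4173507 ] [-0.17049749  0.23072669  0.02585759] 25.478758567149672
(array([ 25.03, -28.59,   0.07]), np.float64(37.5))
```

Request:
jog_arm(steps=[1,1,-1,0.1,4,1,3,-3.5,0.2,8,1,6,-6.7,0.3,12,1,9,-10.2,0.5,16,1,12,-13.7,0.7,20,1,15,-17.2,1,24,1,18,-20.6,1.2,28,1,21,-24,1.2,32,1,23.5,-26.8,1.2,36,1,24.6,-28.2,1.2,37.5,1,25,-28.6,1.2,37.5,1,25,-28.6,1.2,37.5,1,25,-28.6,1.2,37.5])

```text
time_s: 14.25
ee_pos: [468.7, 97.2, 78.8]
ee_rot: [180.0, 0.1, 0.0]
force: [0.1, -0.2, -1.0]
gripper_width: 25.7
```

Run:
```python
from h import *
s=env.state();print(s["ee_pos"],s["ee_rot"],s["torque"]);print(go(660,98,80,0))
```

```text
[468.7224228   97.23698568  78.84305351] [1.79964611e+02 9.79672522e-02 3.31463805e-02] [-0.04920624  0.25503923  0.01196653]
(array([19.13, -0.07, -0.12]), np.float64(0.0))
```

Request:
jog_arm(steps=[1,2,0,0,0,1,5,-0.1,0,0,1,8,-0.1,0,0,1,11,-0.1,0,0,1,13.5,-0.1,0,0,1,15.5,-0.1,0,0,1,17,-0.1,0,0,1,18,-0.1,0,0,1,18.7,-0.1,0,0,1,18.9,-0.1,0,0,1,18.9,-0.1,0,0,1,18.9,-0.1,0,0])

```text
time_s: 15.45
ee_pos: [657.6, 99.3, 79.5]
ee_rot: [-180.0, 0.0, 0.0]
force: [-0.0, 0.1, -2.5]
gripper_width: 25.3
```

Request:
jog_arm(steps=[1,0,0,0.6,0,1,0,0,1.2,0,1,0,0,1.5,0,1,0,0,1.6,0,1,0,0,1.6,0])

```text
time_s: 15.95
ee_pos: [658.2, 99.4, 63.1]
ee_rot: [-180.0, 0.0, 0.1]
force: [0.4, -0.1, -1.8]
gripper_width: 25.3
```

Request:
jog_arm(steps=[1,0,0,0.1,0,1,0,0,0.2,0,1,0,0,0.2,0])

```text
time_s: 16.25
ee_pos: [658.3, 99.4, 61.4]
ee_rot: [-180.0, 0.0, 0.0]
force: [0.6, 0.3, -2.2]
gripper_width: 25.5
```

Request:
jog_arm(steps=[1,0.2,0,0.1,0,1,0.2,0,0.2,0,1,0.2,0,0.2,0])

```text
time_s: 16.55
ee_pos: [660.3, 99.3, 59.2]
ee_rot: [-180.0, 0.0, 0.0]
force: [-0.4, 0.2, -2.6]
gripper_width: 25.7
```

Request:
jog_arm(steps=[1,0,0,0.1,0,1,0,0,0.1,0,1,0,0,0.1,0])

```text
time_s: 16.85
ee_pos: [660.4, 99.3, 58.5]
ee_rot: [-180.0, -0.0, 0.0]
force: [0.4, -0.4, -1.1]
gripper_width: 25.6
```

Request:
jog_arm(steps=[1,0,0,0.1,0,1,0,0,0.1,0,1,0,0,0.1,0])

```text
time_s: 17.15
ee_pos: [660.5, 99.4, 57.7]
ee_rot: [-180.0, -0.0, 0.1]
force: [0.5, 0.2, -0.2]
gripper_width: 25.6
```

Request:
jog_arm(steps=[1,0,0,0.1,0,1,0,0,0.1,0,1,0,0,0.1,0])

```text
time_s: 17.45
ee_pos: [660.5, 99.4, 57.1]
ee_rot: [-180.0, -0.0, 0.0]
force: [-2.5, 0.2, 4.0]
gripper_width: 25.6
```

Run:
```python
from h import *
s=env.state();print(s["ee_pos"],s["force"],s["torque"])
```

```text
[660.51433675  99.39346665  57.1441372 ] [-2.49463547  0.21262921  3.95376258] [-0.09932689  0.31162138 -0.00492849]
```

Request:
jog_arm(steps=[0.7,0,0,-0.05,0,0.68,0,0,-0.05,0,0.66,0,0,-0.05,0,0.62,0,0,-0.05,0,0.58,0,0,-0.05,0,0.54,0,0,-0.05,0,0.54,0,0,-0.05,0])

```text
time_s: 18.15
ee_pos: [660.3, 99.4, 56.9]
ee_rot: [-180.0, 0.0, 0.0]
force: [-0.6, 0.3, -0.3]
gripper_width: 41.7
```

Request:
jog_arm(steps=[0.54,0,0,-1,0,0.54,0,0,-2.5,0,0.54,0,0,-4,0,0.54,-6,0,-7,0,0.54,-11,0,-10,0,0.54,-16,0,-11,0,0,-20,2,-11,0,0,-22,4,-11,0,0,-22,6,-11,0])

```text
time_s: 19.05
ee_pos: [435.3, 38.7, 168.0]
ee_rot: [180.0, 0.1, 0.1]
force: [1.2, 0.2, -0.3]
gripper_width: 63.2
```

Run:
```python
from h import *
s=env.state();print(s["time_s"],s["ee_pos"],s["ee_rot"],s["force"])
a=cv2.cvtColor(env.grab_frame("top"),cv2.COLOR_RGB2BGR);b=cv2.cvtColor(env.grab_frame("side"),cv2.COLOR_RGB2BGR)
cv2.imwrite("pics/top3.png",a);cv2.imwrite("pics/side3.png",b)
c=np.vstack([cv2.resize(a[130:210,190:430],(792,264),interpolation=2),cv2.resize(b[130:230,250:490],(792,330),interpolation=2)]);cv2.imwrite("pics/c3.png",c)
print(go(415.2,29.5,60,-21.6))
```

```text
19.05 [435.26963347  38.67115086 167.98726107] [1.79996827e+02 1.07351314e-01 1.30571197e-01] [ 1.19023779  0.16623316 -0.31396223]
(array([-2.46,  0.84, 10.83]), np.float64(21.5))
```

View pics/c3.png

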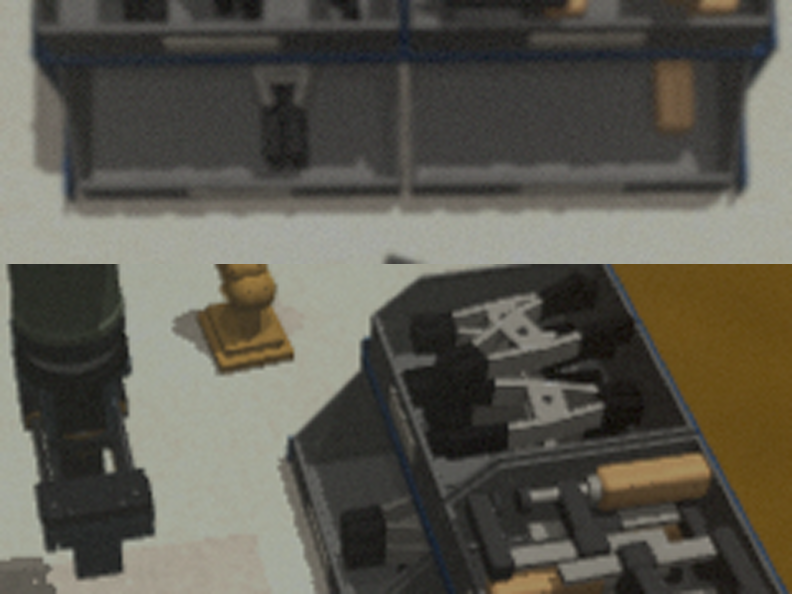

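Both spring clamps are stacked squarely, with jaw tips near px (276,181), inside the lip. Now the bar clamp.

Request:
jog_arm(steps=[0,-1,0.4,3,6,0,-2.46,0.84,7,13,0,-2.46,0.84,10.8,20,0,-2.46,0.84,10.8,21.5,0,-2.46,0.84,10.8,21.5,0,-2.46,0.84,10.8,21.5,0,-2.46,0.84,10.8,21.5], force=60)

```text
time_s: 19.85
ee_pos: [417.8, 31.0, 60.6]
ee_rot: [-179.9, -0.2, -21.4]
force: [0.3, 0.6, 0.0]
gripper_width: 91.1
```

Run:
```python
from h import *
print(go(415.2,29.5,5,-21.6))
```

```text
(array([-0.18,  0.24,  5.56]), np.float64(0.2))
```

Request:
jog_arm(steps=[0,-0.18,0.24,2,0.2,0,-0.18,0.24,4,0.2,0,-0.18,0.24,5.2,0.2,0,-0.18,0.24,5.5,0.2,1,-0.18,0.24,5.5,0.2,1,-0.18,0.24,5.5,0.2,1,-0.18,0.24,5.5,0.2,1,-0.18,0.24,5.5,0.2,1,-0.18,0.24,5.5,0.2,1,-0.18,0.24,5.5,0.2,1,-0.18,0.24,5.5,0.2,1,-0.18,0.24,5.5,0.2,1,-0.18,0.24,5.5,0.2,1,-0.18,0.24,5.5,0.2,1,-0.18,0.24,5.5,0.2,1,-0.18,0.24,5.5,0.2])

```text
time_s: 21.45
ee_pos: [413.3, 29.2, 3.9]
ee_rot: [-180.0, -0.0, -21.6]
force: [0.2, 1.2, -0.6]
gripper_width: 25.7
```

Request:
jog_arm(steps=[1,0,0,-0.6,0,1,0,0,-2,0,1,0,0,-5,0,1,0,0,-6.5,0,1,0,0,-6.5,0,1,0,0,-6.5,0])

```text
time_s: 22.05
ee_pos: [412.4, 29.1, 68.6]
ee_rot: [180.0, 0.1, -21.7]
force: [-1.3, -0.4, -2.5]
gripper_width: 25.9
```

Run:
```python
from h import *
s=env.state();print(s["ee_pos"],s["force"],s["torque"],s["gripper_width"])
a=cv2.cvtColor(env.grab_frame("top"),cv2.COLOR_RGB2BGR);b=cv2.cvtColor(env.grab_frame("side"),cv2.COLOR_RGB2BGR)
cv2.imwrite("pics/top4.png",a);cv2.imwrite("pics/side4.png",b)
c=np.hstack([cv2.resize(a[180:300,260:360],(400,480),interpolation=2),cv2.resize(b[190:290,240:340],(400,480),interpolation=2)]);cv2.imwrite("pics/c4.png",c)
print(go(445,-87,72,0))
```

```text
[412.4360457   29.13109876  68.61606764] [-1.27345212 -0.40241298 -2.54292428] [ 0.01372244  0.38640694 -0.02131159] 25.870858755737682
(array([ 7.35,  9.57, -0.41]), np.float64(-21.7))
```

View pics/c4.png

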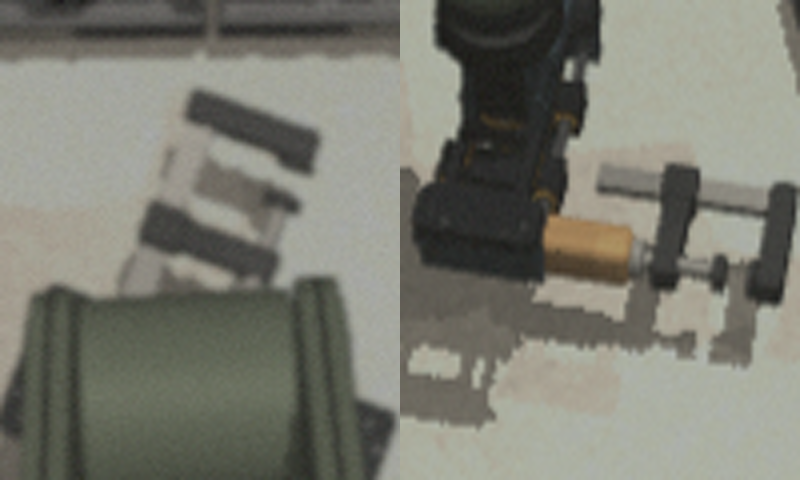

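The bar clamp is held squarely and looks about level. I'll check its sag by triangulating the fixed jaw, at top px (323,212.5) and side px (334,240).

Run:
```python
from h import *
P=[]
for n in("top","side"):
    c=env.camera_params(n);K=np.array([[c["fx"],0,c["cx"]],[0,c["fy"],c["cy"]],[0,0,1]]);P.append(K@np.c_[c["R"],c["t"]])
X=cv2.triangulatePoints(P[0],P[1],np.array([323,212.5]),np.array([333.8,240.])).ravel();print(X[:3]/X[3])
a=np.radians(-21.7);print(np.array([412.4,29.1])+np.array([[np.cos(a),-np.sin(a)],[np.sin(a),np.cos(a)]])@[163,28])
```

```text
[572.0871641   -4.07529649  76.29195146]
[574.20151836  -5.15300943]
```

Request:
jog_arm(steps=[1,0.7,1,0,-3,1,2,2.8,0,-8,1,4,5.4,0,-13,1,6,8,0,-18,1,7,9.2,0,-21,1,7.35,9.6,0,-21.7,1,7.35,9.6,0,-21.7,1,7.35,9.6,0,-21.7])

```text
time_s: 22.95
ee_pos: [445.2, -86.4, 68.3]
ee_rot: [-180.0, 0.1, 0.0]
force: [-0.1, -0.1, -2.4]
gripper_width: 25.6
```

Run:
```python
from h import *
s=env.state();print(s["ee_pos"],s["ee_rot"],s["torque"],s["gripper_width"]);print(go(660,-87,68,0))
```

```text
[445.21988929 -86.39586609  68.31470091] [-1.79954799e+02  1.14828282e-01  2.50249074e-02] [-0.08431078  0.38993089  0.00190373] 25.615837942944832
(array([21.48,  0.07,  0.03]), np.float64(0.0))
```

Request:
jog_arm(steps=[1,1.5,0,0,0,1,4,0,0,0,1,7,0,0,0,1,10,0,0,0,1,13,0,0,0,1,15.5,0,0,0,1,17.5,0,0,0,1,19,0,0,0,1,20,0,0,0,1,20.8,0,0,0,1,21.2,0,0,0,1,21.2,0,0,0,1,21.2,0,0,0])

```text
time_s: 24.25
ee_pos: [657.4, -86.9, 68.9]
ee_rot: [-180.0, 0.1, 0.0]
force: [0.6, -0.8, -1.9]
gripper_width: 25.8
```

Request:
jog_arm(steps=[1,0,0,0.5,0,1,0,0,1.2,0,1,0,0,2,0,1,0,0,2.4,0,1,0,0,2.4,0,1,0,0,2.4,0])

```text
time_s: 24.85
ee_pos: [658.2, -87.0, 44.7]
ee_rot: [-180.0, 0.0, 0.0]
force: [-0.5, 0.5, -3.0]
gripper_width: 25.7
```

Request:
jog_arm(steps=[1,0.2,0,0.3,0,1,0.2,0,0.6,0,1,0.2,0,0.8,0,1,0.2,0,0.8,0])

```text
time_s: 25.25
ee_pos: [660.5, -87.0, 36.8]
ee_rot: [-180.0, -0.0, 0.0]
force: [0.7, -0.7, -3.5]
gripper_width: 25.5
```

Request:
jog_arm(steps=[1,0,0,0.3,0,1,0,0,0.6,0,1,0,0,0.6,0])

```text
time_s: 25.55
ee_pos: [660.6, -87.0, 30.7]
ee_rot: [180.0, -0.1, 0.1]
force: [2.2, 1.1, -3.8]
gripper_width: 25.7
```

Request:
jog_arm(steps=[1,0,0,0.3,0,1,0,0,0.5,0,1,0,0,0.5,0])

```text
time_s: 25.85
ee_pos: [660.6, -87.0, 25.8]
ee_rot: [180.0, -0.1, 0.0]
force: [2.4, 0.2, -4.0]
gripper_width: 25.5
```

Request:
jog_arm(steps=[1,0,0,0.3,0,1,0,0,0.6,0,1,0,0,0.6,0])

```text
time_s: 26.15
ee_pos: [660.6, -87.0, 19.6]
ee_rot: [180.0, -0.1, 0.0]
force: [4.0, -0.6, -4.5]
gripper_width: 25.4
```

Request:
jog_arm(steps=[1,0,0,0.3,0,1,0,0,0.5,0,1,0,0,0.5,0])

```text
time_s: 26.45
ee_pos: [660.6, -87.0, 14.8]
ee_rot: [180.0, -0.1, 0.1]
force: [4.6, 0.5, -2.8]
gripper_width: 25.6
```

Request:
jog_arm(steps=[1,0,0,0.2,0,1,0,0,0.4,0,1,0,0,0.4,0])

```text
time_s: 26.75
ee_pos: [660.6, -87.0, 10.9]
ee_rot: [180.0, -0.1, 0.1]
force: [4.6, -0.5, -1.4]
gripper_width: 25.6
```

Request:
jog_arm(steps=[1,0,0,0.1,0,1,0,0,0.2,0,1,0,0,0.2,0])

```text
time_s: 27.05
ee_pos: [660.6, -87.0, 9.1]
ee_rot: [180.0, -0.1, 0.0]
force: [5.2, 0.1, -1.2]
gripper_width: 25.6
```

Request:
jog_arm(steps=[1,0,0,0.1,0,1,0,0,0.1,0,1,0,0,0.1,0])

```text
time_s: 27.35
ee_pos: [660.6, -87.0, 8.1]
ee_rot: [180.0, -0.1, 0.1]
force: [4.6, 0.9, -0.4]
gripper_width: 25.8
```

Run:
```python
from h import *
s=env.state();print(s["ee_pos"],s["force"],s["torque"])
```

```text
[660.61436544 -87.01258047   8.09004519] [ 4.62060744  0.87927813 -0.3828113 ] [-0.1556748  -0.51713993  0.0874317 ]
```

Contact comes with the underside at z≈4, which is the bin floor, beside the hidden clamp. I'll release it.

Request:
jog_arm(steps=[0.7,0,0,0.05,0,0.68,0,0,0.05,0,0.66,0,0,0,0,0.62,0,0,0,0,0.58,0,0,0,0,0.54,0,0,0,0,0.54,0,0,0,0])

```text
time_s: 28.05
ee_pos: [660.6, -87.9, 8.0]
ee_rot: [179.9, -0.1, 0.0]
force: [5.4, -2.6, -0.1]
gripper_width: 42.1
```

Request:
jog_arm(steps=[0.54,0,0,-0.6,0,0.54,0,0,-2,0,0.54,0,0,-4,0,0.54,0,0,-7,0,0.54,-4,0,-10,0,0.54,-9,0,-13,0,0.54,-14,0,-14,0,0.54,-19,0,-14,0,0.54,-24,0,-14,0,0.54,-28,0,-14,0,0.54,-28,0,-14,0,0.54,-28,0,-14,0])

```text
time_s: 29.25
ee_pos: [377.9, -86.8, 147.7]
ee_rot: [-179.9, 0.1, -0.0]
force: [0.4, -0.4, -0.1]
gripper_width: 41.8
```

Run:
```python
from h import *
s=env.state();print(s["time_s"],s["ee_pos"],s["force"])
a=cv2.cvtColor(env.grab_frame("top"),cv2.COLOR_RGB2BGR);b=cv2.cvtColor(env.grab_frame("side"),cv2.COLOR_RGB2BGR)
c=np.vstack([cv2.resize(a[130:290,90:570],(792,264),interpolation=2),cv2.resize(b[130:330,300:500],(330,330),interpolation=2)[:, :].repeat(1,0) if 0 else cv2.copyMakeBorder(cv2.resize(b[130:330,300:500],(330,330),interpolation=2),0,0,0,462,0)])
c[264:264+330,340:790]=cv2.resize(a[140:200,305:425],(450,330),interpolation=2)
cv2.imwrite("pics/c5.png",c)
```

```text
29.25 [377.85835138 -86.78782564 147.66343779] [ 0.41907323 -0.4033357  -0.07326335]
```

View pics/c5.png

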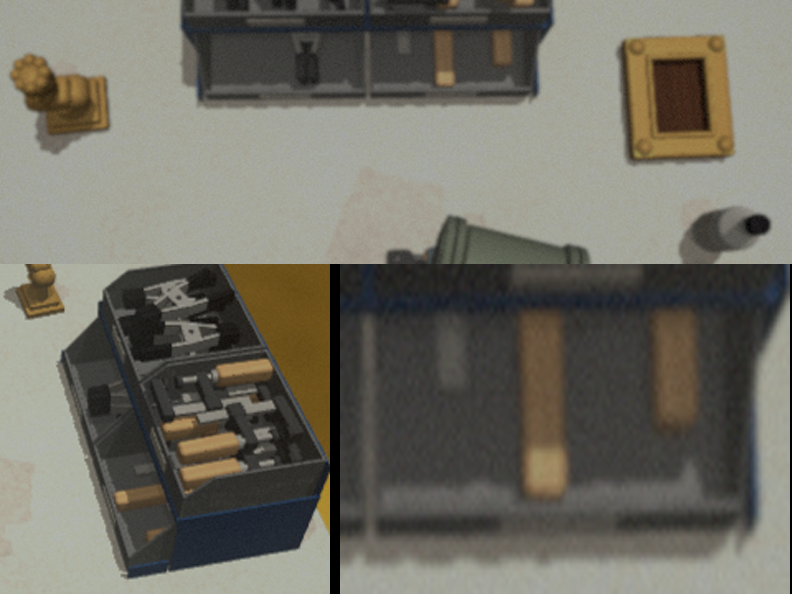

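Run:
```python
from workcell import env
print(env.job_done())
```

```text
the job is handed in; nothing more can be done
None
```

All three clamps are in their lower bins, and I handed the job in at about 29 s of the 72 s allowed.

- **Spring clamps:** both went in handles first under the spring clamps. Clamp 1 lies on the hidden one and clamp 2 squarely on clamp 1, so they make a stack of three. The front-most jaw tips are about 12 mm inside the bin's front face.
- **Bar clamp:** it lies on the bin floor beside the hidden one. I met no contact on the way down until the floor, and the handle butt is about 11 mm inside the front face.
- **Forces:** each clamp was released only after gentle contact, about 6 N for the spring clamps and 2–3 N for the bar clamp. The readings between moves showed no knock against the bins or rack. A sideways reading of about 5 N along x appeared when lowering clamp 1 and the bar clamp. I could not explain it, but its sign did not fit the gripper pressing on the shelf edge.
- **Last pictures:** nothing sticks out over either lip, the bust, frame and bottle look undisturbed, and the arm is clear of everything. The handles under the shelf can't be seen, so their resting height comes only from the contact readings.

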